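# Pack the bead caddy and raise its telescoping carry handle

## Robot

A 6-joint arm with a two-finger parallel gripper is mounted at the origin on the work surface. World frame = base frame: x ahead of the robot, y to its left, z up, the work surface at z = 0. Lengths are in mm, angles in rad, forces in N, time in s.
With the tool pointing down it reaches from about 250 to 850 mm from the base axis. Payload 12.5 kg.
Tool frame: the origin (TCP) lies at the centre of the arm's flange, where the gripper is bolted on; the fingertips stand 186 mm ahead of it and the grasp point (between the pads) lies 167 mm ahead of it; z points along the fingers, y is the line along which they close (so a half turn about z gives the same grasp; the last joint's range is limited). The gripper opens to 93 mm and grips with 3 to 60 N. Pads are 15 mm wide; open, the fingers measure 128 mm over their backs; the gripper's body (75 mm by 188 mm) begins 65 mm behind the grasp point.
Start: joints at [-1.253, 0.351, 1.652, -0, 1.139, -0.085], TCP at [215.615, -505.96, 404.733] pointing down, gripper open.
Joint ranges: [-2.75, 2.75], [-0.79, 2.1], [0.01, 2.65], [-1.57, 4.71], [0.07, 3.14], [-2.87, 2.87]. Speed limits (rad/s): [2.22, 2.22, 2.79, 3.14, 3.14, 3.14].

## Interface

Orientations are given as a rotation vector (axis times angle).
In Python, from bench import bot, read_camera, calibration gives the robot as it stands.
- The arm moves only by the tool move_arm, never from a script. Its argument "commands" is one flat list of numbers, 7 for each row, row after row: the shift along the world's x, y, z in m, then the turn, a rotation vector about the world's x, y, z in degrees, then the finger opening in m, from 0 to 0.093. A call has 1 to 5 rows; each row shifts and turns the commanded pose from where the row before left it; what a row does not reach is not made up. A row lasts 1/12 s, in which the tool goes at most 41.7 mm and 7.16 degrees, less where a joint would pass 70% of its speed; a pose out of reach is approached as far as the arm can. A call is refused whole if a number of a shift passes 0.0417 or a number of a turn 7.16, either way. A call with a gripper value outside its range is refused whole. The fingers move at their own pace and stop on an object; "newtons" is the grip in N (left out, the last holds). Time passes only in rows, so rows that do not move let the fingers close. It gives the time, the measured TCP pose, the force, the opening and the grip force at its end, in the units of the state.
- bot.sense(): the state, without advancing time (a new reading comes with each control period).
- read_camera(name): name is "scene" or "top"; returns (picture, depth): 480x640x3 uint8, red, green, blue; 480x640 float32, mm along the optical axis (not along the pixel's ray), 0 where there is no reading.
- calibration(name): a dict with "fx", "fy", "cx", "cy" (pixels), "R" (3x3) and "t" (3): a world point X has camera coordinates R X + t. Camera axes: x right, y down, z forward; pixel columns grow to the right and rows downward; lengths in mm; the calibration is good to about 2 mm. A picture is of the moment at which its call begins. calibration takes no time and is no camera call.
- bot.sign_off(): hands the job in; it is judged then, once.
The state is a dict: "time_s": time; "q": joint angles; "qd": joint speeds; "tau": joint torques, N m; "eef_pos": TCP position; "tcp_rot": TCP orientation; "wrist_force": force on the tool from outside, world axes, zero at the start; "ft_torque": the same for the moment, N m; "finger_gap": finger opening in mm; "finger_force": force on a finger pad.
Only numpy, scipy, OpenCV 4.12 (cv2) and the standard library are available. Lean on these libraries where they do the work, as an engineer would, in place of code of your own. Each camera call takes 0.05 s, during which the arm holds its last target. There are 200 camera calls.

## Task

Gently pack the turquoise bead jar and the mustard-yellow square tin upright on the floor of the sage-green caddy's front compartment, beside the canister already in it, and leave the other things on the tray where they are. Then pinch the caddy's black carry handle so that its red release button is squeezed in, pull the handle straight up past its first stop to its second stop, fully extended. Finish while holding it up there with the release still squeezed, ready for me to take over.

Things in the scene. Friction and masses are not known exactly. Their poses are not given: they have to be found in the camera images.
- caddy: Sage-green caddy, 183 (x) x 142 (y) mm, fixed on the cedar tray (its surface 12 mm above the table). Origin: underside, on the telescope column's axis; x to the caddy's back (away from the robot), y along the compartment, yaw within 17 deg. Front compartment at x -112 to -64, aluminium tube 28 x 46, 92 high, at the origin, rack of fixed spools, 49 high, at x 24 to 66.
- bay (a point): Centre of the front compartment's floor (caddy frame -88, 0, 6 mm, same axes). Inside 48 (x) x 132 (y), walls 5 thick, 35 high, no dividers. Jar and tin fit in a row along y beside the canister (88 free for 82, either order). Best place with fingers closing along x, above the long walls, held near the tops: the gripper body must pass over the handle's top, 129 above this floor.
- jar: Turquoise round bead jar with a steel screw lid, 42 mm diameter, 90 mm high (lid: top 26 mm), about 150 g. Bottom edge chamfered 3 mm. Origin: centre of its underside, z up. Stands on the tray to the robot's left or right.
- tin: Mustard-yellow square bead tin, 40 x 40 mm, 88 mm high, about 130 g; its lowest 4 mm are narrower (35 mm). Origin: centre of its underside, z up, x and y square to its sides. Stands on the tray on the other side from the jar, at any yaw.
- canister: White round canister with a violet lid, 40 mm diameter, 80 mm high, about 140 g, loose, already in the compartment at its -y end, 0.5 to 3 mm off the end wall. Origin: centre of its underside, z up. It must stay there, upright.
- grip_bar (a point): Centre of the black grip bar on top of the telescope column; the bar is 22 mm (caddy x) by 96 mm (caddy y) by 26 mm high, axes as the caddy's, its centre 122 mm above the caddy's underside when retracted, and it rises with the handle. The fingertips must stay above the tube's top, 30 mm below this point, to close.
- release_face (a point): Centre of the outer face of the red release button in the middle of the bar's +x face (facing away from the robot): 26 mm wide (y) by 12 mm high, proud of the bar by 6 mm when out, so bar and button measure 28 mm across x. Pinching the bar across x at its middle squeezes it flush; the fingers then stand 22 mm apart.
- release (a joint): Travel of the release button, 0 (out) to 0.007 m (0.006 = flush with the bar). Spring: about 1.2 N at first, 5 N when flush. Unless it is pressed at least 4 mm a spring pin locks the handle at 0, 40 or 80 mm.
- handle (a joint): Height of the telescoping handle, 0 (retracted) to 0.080 m. First stop 0.040 (its pin catches only if the button is let out; held in, the handle runs straight past), second stop 0.080, the hard end of travel. With the button in it takes 3 to 4 N to pull and sinks back if let go. A yellow band on the column comes out at the first stop, a red one at the second.
- bowl: Stainless steel bowl, 124 mm across, 48 mm high, loose, back right of the tray. Leave alone. Origin: centre of its underside.
- board: Wooden bead-threading board, 220 x 85 x 14 mm, loose, at the left edge of the tray. Leave alone. Origin: centre of its underside.
- pliers: Coral-handled pliers, 140 mm long, lying at the right edge of the tray. Leave alone. Origin: on the tray under the pivot.
- spool: Wooden thread spool with coral thread, 34 mm diameter, 34 mm high, standing near the front edge of the tray. Leave alone. Origin: centre of its underside.
- carousel: Tiered white plastic bead carousel, 140 mm diameter, 144 mm high, fixed at the back left of the tray. An obstacle. Origin: centre of its underside.
- enamel_box: White enamel box with a push button that keeps its hinged lid shut, 79 (x) x 104 (y) x 65 mm, fixed at the back of the tray, behind the caddy. An obstacle. Origin: centre of its underside.

How it is judged:
By the outcome, as a careful person would: the job done as asked, in the order asked, and still so for the second after the job is handed in, while the arm keeps its last pose, push and grip.
It also fails if it takes over 59 s, if anything falls off the work surface, if the arm or the gripper's body presses on something with over 40 N, if the wrist force passes 120 N, or if a joint passes its speed limit or range.

## Working session

There is one attempt and no reset: what is moved stays moved. The work goes in short steps, Python scripts to look and compute and a tool call to move; the robot and the scene stay as the last step left them, time stands still between calls to the robot, and variables do not carry over. Pictures are saved under pics/ and viewed, at most 10 in all, crops included, and the job is handed in when it is done.

Besides the shell and the picture viewer there is one more tool, called after "Request:" as name(argument=value, ...), one argument or row to a line, values as JSON. move_arm: Moves the arm, as the interface text tells. Its arguments: {"type":"object","properties":{"commands":{"type":"array","items":{"type":"number"}},"newtons":{"type":"number"}},"required":["commands"]}

```bash
ls; mkdir -p pics
cat > h.py <<'E'
import numpy as np, cv2
from bench import bot, read_camera, calibration
def cast(name,uv,z):
    c=calibration(name);R=np.array(c["R"]);t=np.array(c["t"])
    d=R.T@np.array([(uv[0]-c["cx"])/c["fx"],(uv[1]-c["cy"])/c["fy"],1]);o=-R.T@t
    return o+d*(z-o[2])/d[2]
def cloud(name,dep):
    c=calibration(name);R=np.array(c["R"]);t=np.array(c["t"])
    v,u=np.mgrid[0:480,0:640]
    P=np.stack([(u-c["cx"])/c["fx"]*dep,(v-c["cy"])/c["fy"]*dep,dep],-1)
    return (P-t)@R
E
python3 - <<'E'
from h import *
for n in("scene","top"):
    p,d=read_camera(n);cv2.imwrite(f"pics/{n}0.png",p[:,:,::-1]);np.savez(f"{n}0.npz",p=p,d=d)
    c=calibration(n);print(n,c["fx"],-np.array(c["R"]).T@np.array(c["t"]),np.round(c["R"],2).tolist())
s=bot.sense();print(s)
E
```

```text
pics
scene 541.6661748611091 [1116.1874675  -815.12389427  925.87338029] [[0.85, 0.52, -0.01], [0.33, -0.55, -0.77], [-0.4, 0.65, -0.64]]
top 595.2911608806862 [ 409.01047746   -9.20100108 1296.24759167] [[-0.0, -1.0, -0.0], [-0.99, 0.01, -0.15], [0.15, 0.0, -0.99]]
{'time_s': 0.1, 'q': array([-1.25262085e+00,  3.51174260e-01,  1.65234161e+00, -9.48568145e-06,
        1.13910097e+00, -8.45922512e-02]), 'qd': array([ 0.00178163, -0.00028074, -0.00080741,  0.00038974, -0.00145478,
        0.0002622 ]), 'tau': array([ 5.02606636e-04, -4.98026848e+01, -2.85703933e+01,  6.99910149e-02,
        2.39014108e-02, -3.93855112e-05]), 'eef_pos': array([ 215.5727844 , -505.87028688,  404.26662662]), 'tcp_rot': array([-3.07710637e+00, -6.28201231e-01,  2.00839026e-04]), 'wrist_force': array([-0.01090077, -0.12261462, -0.85778615]), 'ft_torque': array([0.05798608, 0.03106059, 0.02148921]), 'finger_force': 0.0, 'finger_gap': 92.97633610702046}
```

View pics/top0.png

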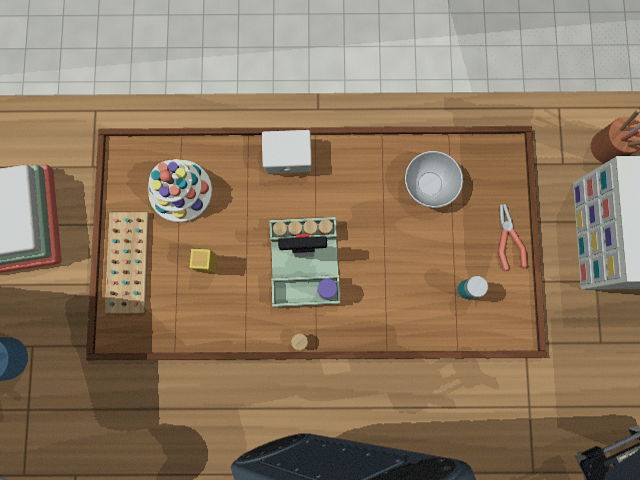

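View pics/scene0.png

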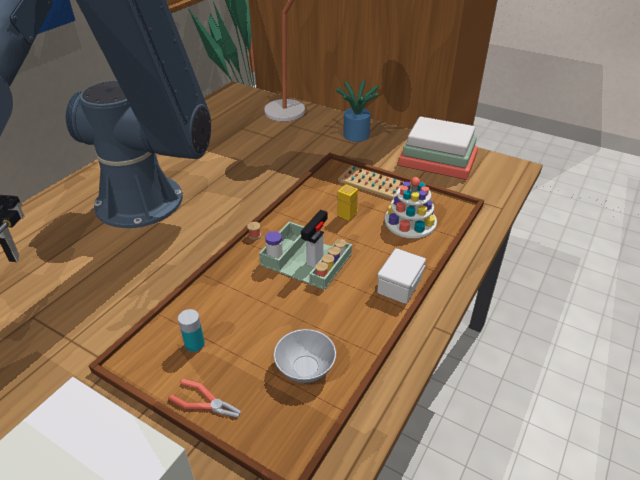

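The top view shows the tin near (201,260), the caddy centred near (305,262), the canister lid at (328,289) and the jar lid at (476,287). The caddy is nearly unrotated. The scene view shows the same objects, all upright. Next I'll measure them.

```bash
cat > meas.py <<'E'
from h import *
def run(p,d,name="top"):
    hsv=cv2.cvtColor(p,cv2.COLOR_RGB2HSV);P=cloud(name,d);X,Y,Z=P[...,0],P[...,1],P[...,2]
    H,S,V=[hsv[...,i].astype(int) for i in range(3)]
    def sel(m): 
        q=P[m&(d>0)]; return q
    def rect(q):
        (c,s,a)=cv2.minAreaRect(q[:,:2].astype(np.float32));return np.round(c,1),np.round(s,1),round(a,2)
    reg=lambda u0,u1,v0,v1:(np.mgrid[0:480,0:640][1]>=u0)&(np.mgrid[0:480,0:640][1]<u1)&(np.mgrid[0:480,0:640][0]>=v0)&(np.mgrid[0:480,0:640][0]<v1)
    return P,H,S,V,sel,rect,reg
E
python3 - <<'E'
from meas import *
f=np.load("top0.npz");p,d=f["p"],f["d"]
P,H,S,V,sel,rect,reg=run(p,d);Z=P[...,2]
print("tray z",np.median(Z[320:340,400:440]))
for n,r,z0 in(("jar",reg(450,500,265,310),95),("tin",reg(180,225,240,280),92),("canister",reg(312,345,274,304),80),("bar",reg(270,335,228,255),125),("spool",reg(285,315,330,355),35),("carousel",reg(140,220,150,225),20),("bowl",reg(395,470,145,215),40),("box",reg(255,320,125,180),60)):
    q=sel(r&(Z>z0));print(n,rect(q),"z",np.round(np.percentile(q[:,2],[5,50,95]),1),len(q))
    m=(r&(Z>z0)).astype(np.uint8);cs,_=cv2.findContours(m,0,2);c=max(cs,key=cv2.contourArea);print("   px",cv2.minAreaRect(c))
# caddy by green
g=reg(262,348,210,312)&(H>38)&(H<85)&(S>20)
q=sel(g&(Z>35)&(Z<60));print("rim",rect(q),np.percentile(q[:,2],[5,50,95]),len(q))
q=sel(g&(Z<30));print("floor",np.percentile(q[:,2],[5,50,95]),rect(q))
E
```

```text
tray z 11.942443290356046
jar (array([ 500.5, -323.2]), array([40.2, 40.9]), 0.14) z [ 97.3 101.8 105.7] 346
   px ((476.5, 286.0), (20.0, 21.0), 90.0)
tin (array([559.8, 234.9]), array([40.9, 40.5]), 85.48) z [ 96.7 100.9 104.9] 398
   px ((199.7852783203125, 258.2911682128906), (20.47796630859375, 19.941091537475586), 4.39870548248291)
canister (array([499. , -21.7]), array([38.4, 38.4]), 0.4) z [ 94.3  98.  101.7] 310
   px ((326.5, 287.5), (19.0, 19.0), 90.0)
bar (array([588.4,  26.2]), array([28.8, 94.8]), 2.51) z [134.7 146.3 150.4] 631
   px ((302.0, 241.5), (15.0, 48.0), 90.0)
spool (array([391.6,  35.6]), array([33.4, 30.7]), 89.81) z [42.  46.3 50. ] 209
   px ((299.0, 341.5), (15.0, 16.0), 90.0)
carousel (array([719. , 300.7]), array([155.8, 167.1]), 83.61) z [ 22.4  80.7 127.7] 3283
   px ((179.1351318359375, 190.18919372558594), (63.786808013916016, 62.14281463623047), 9.462322235107422)
bowl (array([ 734.2, -252. ]), array([121.6, 122.2]), 26.79) z [41.2 53.1 61.9] 822
   px ((433.5, 178.5), (55.0, 57.0), 90.0)
box (array([795.8,  62.3]), array([ 85.1, 103.2]), 1.0) z [71.8 76.9 80.9] 1787
   px ((286.0, 149.5), (39.0, 48.0), 90.0)
rim (array([559.6,  24.9]), array([182.7, 141.5]), 2.55) [40.20191243 50.5066558  56.37026901] 810
floor [14.00736765 18.29260505 22.86838871] (array([558.1,  24.3]), array([179.4, 142.9]), 2.54)
```

Run:
```python
from h import *
p=np.load("top0.npz")["p"]
cv2.imwrite("pics/crop1.png",cv2.resize(p[205:325,250:410,::-1],None,fx=5,fy=5,interpolation=cv2.INTER_CUBIC))
```

```text
(no output)
```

View pics/crop1.png

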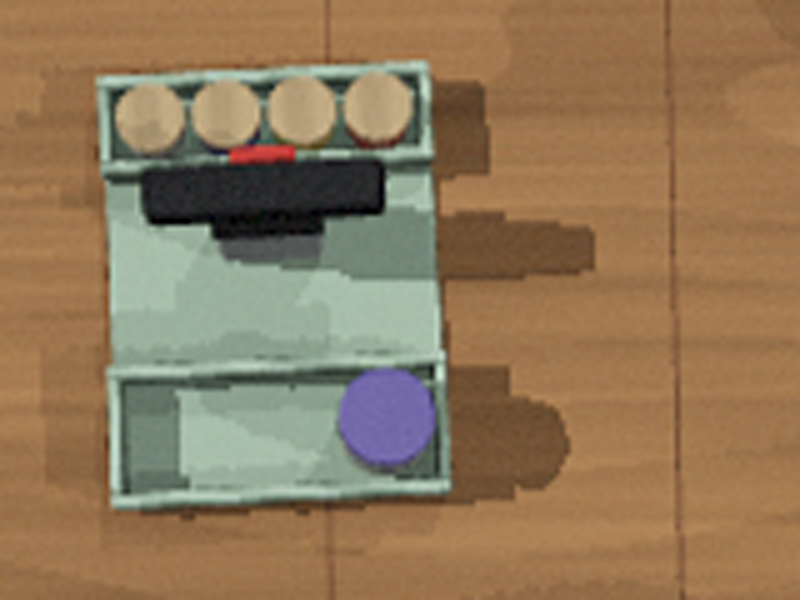

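The crop agrees with the measurements: yaw is +2.5°, the red button is on the far side of the bar, and the canister is at the -y end. That puts the caddy origin at about (585.2, 26.0) and the bay at (497.3, 22.2). I'll move over the jar now.

Request:
move_arm(
  commands=[0.0285, 0.0183, -0.006, 0, 0, 6.94, 0.093, 0.0285, 0.0183, -0.006, 0, 0, 6.94, 0.093, 0.0285, 0.0183, -0.006, 0, 0, 6.94, 0.093, 0.0285, 0.0183, -0.006, 0, 0, 6.94, 0.093, 0.0285, 0.0183, -0.006, 0, 0, 6.94, 0.093],
  newtons=15,
)

```text
time_s: 0.52
eef_pos: [359.2, -413.3, 374.2]
tcp_rot: [-2.746, -1.525, 0.0]
wrist_force: [0.2, -0.4, -0.1]
finger_gap: 92.7
finger_force: 0.0
```

Request:
move_arm(
  commands=[0.0285, 0.0183, -0.006, 0, 0, 6.94, 0.093, 0.0285, 0.0183, -0.006, 0, 0, 6.94, 0.093, 0.0285, 0.0183, -0.006, 0, 0, 6.94, 0.093, 0.0285, 0.0183, -0.006, 0, 0, 6.94, 0.093, 0.0285, 0.0183, -0.006, 0, 0, 6.94, 0.093],
)

```text
time_s: 0.93
eef_pos: [501.8, -321.7, 344.2]
tcp_rot: [-2.166, -2.275, 0.0]
wrist_force: [0.1, -1.2, 0.6]
finger_gap: 93.2
finger_force: 0.0
```

Request:
move_arm(
  commands=[0, 0, 0, 0, 0, 0, 0.093, 0, 0, 0, 0, 0, 0, 0.093],
)

```text
time_s: 1.1
eef_pos: [501.4, -321.9, 343.9]
tcp_rot: [-2.17, -2.27, 0.0]
wrist_force: [-0.3, -0.4, 0.2]
finger_gap: 92.8
finger_force: 0.0
```

Request:
move_arm(
  commands=[-0.0009, -0.0013, -0.03, 0, 0, 0, 0.093, 0, 0, -0.03, 0, 0, 0, 0.093, 0, 0, -0.02, 0, 0, 0, 0.093, 0, 0, -0.011, 0, 0, 0, 0.093, 0, 0, 0, 0, 0, 0, 0.08],
)

```text
time_s: 1.52
eef_pos: [498.6, -324.6, 251.8]
tcp_rot: [-2.173, -2.264, 0.001]
wrist_force: [0.2, 0.1, -0.2]
finger_gap: 89.6
finger_force: 0.0
```

Request:
move_arm(
  commands=[0, 0, 0, 0, 0, 0, 0.05, 0, 0, 0, 0, 0, 0, 0.045, 0, 0, 0, 0, 0, 0, 0.042, 0, 0, 0, 0, 0, 0, 0.035, 0, 0, 0, 0, 0, 0, 0.035],
)

```text
time_s: 1.93
eef_pos: [499.8, -324.3, 254.5]
tcp_rot: [2.172, 2.268, 0.0]
wrist_force: [0.1, 0.0, 0.4]
finger_gap: 57.5
finger_force: 0.0
```

Request:
move_arm(
  commands=[0, 0, 0, 0, 0, 0, 0.035, 0, 0, 0, 0, 0, 0, 0.035, 0, 0, 0, 0, 0, 0, 0.035],
)

```text
time_s: 2.18
eef_pos: [499.8, -324.2, 253.9]
tcp_rot: [2.173, 2.269, 0.0]
wrist_force: [-0.2, -0.0, 1.8]
finger_gap: 41.6
finger_force: 15.0
```

Request:
move_arm(
  commands=[0, 0, 0.015, 0, 0, 0, 0.035, 0, 0, 0.03, 0, 0, 0, 0.035, 0, 0, 0.035, 0, 0, 0, 0.035, 0, 0, 0.03, 0, 0, 0, 0.035, 0, 0, 0, 0, 0, 0, 0.035],
)

```text
time_s: 2.6
eef_pos: [500.5, -324.7, 369.6]
tcp_rot: [2.167, 2.263, 0.002]
wrist_force: [0.5, -0.7, -0.1]
finger_gap: 41.7
finger_force: 15.0
```

Run:
```python
from meas import *
for n in("scene","top"):
    p,d=read_camera(n);cv2.imwrite(f"pics/{n}1.png",p[:,:,::-1]);np.savez(f"{n}1.npz",p=p,d=d)
s=bot.sense();print(s["eef_pos"],s["tcp_rot"],s["finger_gap"],s["wrist_force"])
f=np.load("scene1.npz");p,d=f["p"],f["d"]
P,H,S,V,sel,rect,reg=run(p,d,"scene")
m=(H>83)&(H<98)&(S>140)&reg(120,270,230,400)
q=sel(m);q=q[(abs(q[:,0]-500)<60)&(abs(q[:,1]+323)<60)];print("body",len(q),np.percentile(q,[1,50,99],axis=0).round(1))
# axis tilt: per-z-slice mean of visible surface
for z in np.arange(q[:,2].min(),q[:,2].max(),8):
    r=q[(q[:,2]>=z)&(q[:,2]<z+8)]
    if len(r)>5:print(round(z),r[:,:2].mean(0).round(1),len(r))
```

```text
[ 499.6469243  -324.18241153  364.22284727] [2.17188487e+00 2.26803129e+00 2.07584905e-04] 41.52831209668006 [ 1.02365201 -0.17663595 -2.38127827]
body 397 [[ 494.9 -347.9  134.9]
 [ 515.5 -340.7  162.9]
 [ 523.6 -318.3  192.4]]
134 [ 513.9 -338.1] 49
142 [ 515.5 -336.7] 56
150 [ 514.2 -337.6] 61
158 [ 514.4 -337.3] 61
166 [ 513.5 -337. ] 62
174 [ 512.1 -340.3] 46
182 [ 510.6 -341.8] 49
190 [ 511.3 -342.3] 13
```

Request:
move_arm(
  commands=[0, 0.025, 0, 0, 0, 0, 0.035, 0, 0.038, 0, 0, 0, 0, 0.035, 0, 0.04, 0, 0, 0, 0, 0.035, 0, 0.04, 0, 0, 0, 0, 0.035, 0, 0.04, 0, 0, 0, 0, 0.035],
)

```text
time_s: 3.12
eef_pos: [498.9, -139.5, 361.8]
tcp_rot: [-2.171, -2.266, 0.002]
wrist_force: [0.3, -0.3, -2.1]
finger_gap: 41.6
finger_force: 15.0
```

Request:
move_arm(
  commands=[-0.0007, 0.04, 0, 0, 0, 0, 0.035, -0.001, 0.04, 0, 0, 0, 0, 0.035, -0.001, 0.036, 0, 0, 0, 0, 0.035, 0, 0.03, 0, 0, 0, 0, 0.035, 0, 0.016, 0, 0, 0, 0, 0.035],
)

```text
time_s: 3.53
eef_pos: [496.2, 23.6, 362.0]
tcp_rot: [-2.169, -2.269, 0.003]
wrist_force: [1.0, -1.1, -1.6]
finger_gap: 42.0
finger_force: 15.0
```

Request:
move_arm(
  commands=[0, 0, 0, 0, 0, 0, 0.035, 0, 0, 0, 0, 0, 0, 0.035, 0, 0, 0, 0, 0, 0, 0.035],
)

```text
time_s: 3.78
eef_pos: [496.9, 20.2, 362.8]
tcp_rot: [-2.172, -2.268, 0.002]
wrist_force: [-0.4, -0.8, -1.1]
finger_gap: 41.6
finger_force: 15.0
```

Run:
```python
from meas import *
s=bot.sense();print(s["eef_pos"],s["tcp_rot"],s["finger_gap"],s["wrist_force"])
p,d=read_camera("scene");np.savez("scene2.npz",p=p,d=d)
P,H,S,V,sel,rect,reg=run(p,d,"scene")
cv2.imwrite("pics/s2.png",cv2.resize(p[130:310,180:400,::-1],None,fx=3.3,fy=3.3,interpolation=cv2.INTER_CUBIC))
```

```text
[496.88262963  20.16711358 362.75002164] [-2.17219220e+00 -2.26794873e+00  2.07620062e-03] 41.55658364037793 [-0.43618003 -0.80099481 -1.12322001]
```

View pics/s2.png

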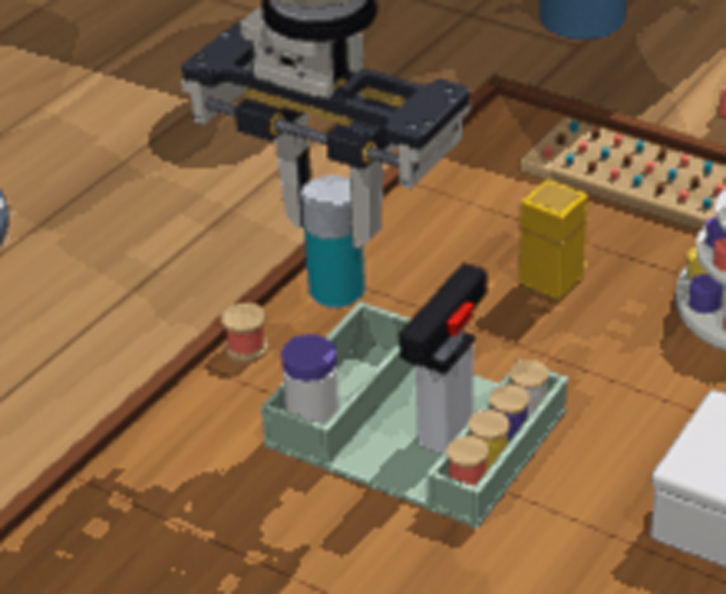

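The jar hangs upright over the bay, at about (335,245) in the crop, with the canister in front of it. I'll lower it in stages and watch the force.

Request:
move_arm(
  commands=[0, 0.0008, -0.015, 0, 0, 0, 0.035, 0, 0, -0.02, 0, 0, 0, 0.035, 0, 0, -0.015, 0, 0, 0, 0.035, 0, 0, -0.01, 0, 0, 0, 0.035, 0, 0, 0, 0, 0, 0, 0.035],
)

```text
time_s: 4.25
eef_pos: [496.6, 20.7, 301.8]
tcp_rot: [-2.173, -2.266, 0.004]
wrist_force: [0.0, 0.3, -2.0]
finger_gap: 42.2
finger_force: 15.0
```

Request:
move_arm(
  commands=[0, 0, -0.006, 0, 0, 0, 0.035, 0, 0, -0.006, 0, 0, 0, 0.035, 0, 0, -0.004, 0, 0, 0, 0.035, 0, 0, 0, 0, 0, 0, 0.035, 0, 0, 0, 0, 0, 0, 0.035],
)

```text
time_s: 4.67
eef_pos: [497.1, 21.5, 287.8]
tcp_rot: [2.173, 2.269, 0.0]
wrist_force: [-0.0, 0.1, -2.5]
finger_gap: 41.5
finger_force: 15.0
```

Request:
move_arm(
  commands=[0, 0, -0.008, 0, 0, 0, 0.035, 0, 0, -0.008, 0, 0, 0, 0.035, 0, 0, -0.006, 0, 0, 0, 0.035, 0, 0, -0.001, 0, 0, 0, 0.035, 0, 0, 0, 0, 0, 0, 0.035],
)

```text
time_s: 5.08
eef_pos: [496.9, 21.6, 264.1]
tcp_rot: [-2.172, -2.268, 0.001]
wrist_force: [-0.7, -0.4, -1.7]
finger_gap: 42.0
finger_force: 15.0
```

Request:
move_arm(
  commands=[0, 0, -0.001, 0, 0, 0, 0.035, 0, 0, -0.001, 0, 0, 0, 0.035, 0, 0, -0.001, 0, 0, 0, 0.035, 0, 0, 0, 0, 0, 0, 0.035],
)

```text
time_s: 5.42
eef_pos: [497.0, 21.5, 261.7]
tcp_rot: [2.173, 2.269, 0.0]
wrist_force: [0.1, 0.0, -1.6]
finger_gap: 41.6
finger_force: 15.0
```

Request:
move_arm(
  commands=[0, 0, -0.001, 0, 0, 0, 0.035, 0, 0, -0.0007, 0, 0, 0, 0.035, 0, 0, 0, 0, 0, 0, 0.035, 0, 0, 0, 0, 0, 0, 0.035],
)

```text
time_s: 5.75
eef_pos: [497.0, 21.6, 260.0]
tcp_rot: [2.173, 2.269, 0.0]
wrist_force: [-1.0, 0.3, -1.3]
finger_gap: 41.8
finger_force: 15.0
```

Request:
move_arm(
  commands=[0, 0, -0.0006, 0, 0, 0, 0.035, 0, 0, -0.0004, 0, 0, 0, 0.035, 0, 0, 0, 0, 0, 0, 0.035, 0, 0, 0, 0, 0, 0, 0.035],
)

```text
time_s: 6.08
eef_pos: [497.2, 21.5, 259.7]
tcp_rot: [2.172, 2.269, 0.001]
wrist_force: [-2.2, -0.7, 6.7]
finger_gap: 41.6
finger_force: 15.0
```

Request:
move_arm(
  commands=[0, 0, 0, 0, 0, 0, 0.048, 0, 0, 0, 0, 0, 0, 0.055, 0, 0, 0, 0, 0, 0, 0.065, 0, 0, 0, 0, 0, 0, 0.065, 0, 0, 0.003, 0, 0, 0, 0.065],
)

```text
time_s: 6.5
eef_pos: [496.9, 21.5, 261.7]
tcp_rot: [-2.172, -2.268, 0.001]
wrist_force: [-1.0, 0.6, 0.3]
finger_gap: 64.4
finger_force: 0.0
```

Request:
move_arm(
  commands=[0, 0, 0.015, 0, 0, 0, 0.065, 0, 0, 0.03, 0, 0, 0, 0.065, 0, 0.003, 0.036, 0, 0, 0, 0.093, 0.007, 0.033, 0.02, 0, 0, -2, 0.093, 0.008, 0.038, 0, 0, 0, -2, 0.093],
)

```text
time_s: 6.92
eef_pos: [512.8, 95.3, 367.9]
tcp_rot: [2.253, 2.183, 0.009]
wrist_force: [0.5, 0.5, 0.4]
finger_gap: 80.5
finger_force: 0.0
```

Request:
move_arm(
  commands=[0.01, 0.038, 0, 0, 0, -1.5, 0.093, 0.01, 0.038, 0, 0, 0, -1.5, 0.093, 0.01, 0.035, 0, 0, 0, 0, 0.093, 0.01, 0.02, 0, 0, 0, 0, 0.093, 0.005, 0.006, 0, 0, 0, 0, 0.093],
)

```text
time_s: 7.33
eef_pos: [557.3, 235.4, 363.0]
tcp_rot: [-2.304, -2.135, -0.001]
wrist_force: [1.1, -0.4, -0.2]
finger_gap: 93.2
finger_force: 0.0
```

Request:
move_arm(
  commands=[0, 0, 0, 0, 0, 0, 0.093, 0, 0, 0, 0, 0, 0, 0.093],
)

```text
time_s: 7.5
eef_pos: [556.9, 231.9, 362.8]
tcp_rot: [-2.307, -2.132, 0.001]
wrist_force: [-0.2, -0.6, -0.2]
finger_gap: 93.2
finger_force: 0.0
```

Run:
```python
from meas import *
s=bot.sense();print(s["eef_pos"],s["tcp_rot"],s["finger_gap"],s["wrist_force"])
p,d=read_camera("top");np.savez("top3.npz",p=p,d=d);cv2.imwrite("pics/t3.png",cv2.resize(p[180:330,170:370,::-1],None,fx=4,fy=4,interpolation=cv2.INTER_CUBIC))
P,H,S,V,sel,rect,reg=run(p,d);Z=P[...,2]
r=reg(280,345,268,304);q=sel(r&(Z>80)&(Z<125));print(rect(q),len(q))
vio=r&(H>115)&(H<150)&(S>60)&(Z>80)&(Z<125);print("can",rect(sel(vio)))
q=sel(r&~vio&(S<60)&(Z>92)&(Z<125));print("jar",rect(q),len(q))
```

```text
[556.86866638 231.88088551 362.7989724 ] [-2.30719094e+00 -2.13210439e+00  1.28479047e-03] 93.20470194850138 [-0.17480408 -0.57497534 -0.17401586]
(array([4.979e+02, 2.000e-01]), array([40.9, 82.5]), 1.37) 664
can (array([498.4, -22.7]), array([36.3, 37.1]), 89.67)
jar (array([4.981e+02, 3.000e-01]), array([40.3, 82.2]), 1.08) 357
```

View pics/t3.png

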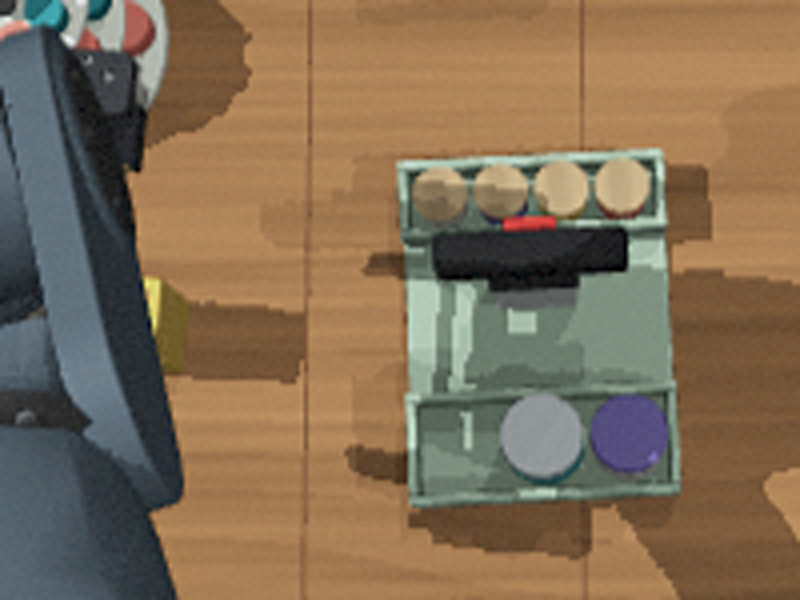

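The picture shows the jar standing upright at (541,435), with the violet canister lid beside it at (630,432), still in its place. The free slot at the left, columns 415–500, is for the tin. I'll grasp the tin next.

Request:
move_arm(
  commands=[0.0024, 0.0028, -0.03, 0, 0, 0, 0.093, 0, 0, -0.035, 0, 0, 0, 0.093, 0, 0, -0.028, 0, 0, 0, 0.093, 0, 0, -0.013, 0, 0, 0, 0.093, 0, 0, -0.003, 0, 0, 0, 0.085],
)

```text
time_s: 7.97
eef_pos: [558.8, 234.1, 252.0]
tcp_rot: [-2.307, -2.13, 0.006]
wrist_force: [0.3, -0.6, -1.2]
finger_gap: 90.1
finger_force: 0.0
```

Request:
move_arm(
  commands=[0, 0, 0, 0, 0, 0, 0.05, 0, 0, 0, 0, 0, 0, 0.045, 0, 0, 0, 0, 0, 0, 0.042, 0, 0, 0, 0, 0, 0, 0.034, 0, 0, 0, 0, 0, 0, 0.034],
)

```text
time_s: 8.38
eef_pos: [559.6, 235.4, 255.1]
tcp_rot: [2.307, 2.132, 0.002]
wrist_force: [0.2, 0.5, 0.1]
finger_gap: 57.7
finger_force: 0.0
```

Request:
move_arm(
  commands=[0, 0, 0, 0, 0, 0, 0.034, 0, 0, 0, 0, 0, 0, 0.034, 0, 0, 0, 0, 0, 0, 0.034],
)

```text
time_s: 8.63
eef_pos: [559.4, 235.4, 254.2]
tcp_rot: [2.307, 2.132, 0.0]
wrist_force: [1.0, 0.2, 2.4]
finger_gap: 39.9
finger_force: 14.9
```

Request:
move_arm(
  commands=[0, 0, 0.015, 0, 0, 0, 0.034, 0, 0, 0.035, 0, 0, 0, 0.034, 0, 0, 0.035, 0, 0, 0, 0.034, -0.004, -0.012, 0.025, 0, 0, 0, 0.034, -0.012, -0.032, 0.005, 0, 0, 2, 0.034],
)

```text
time_s: 9.05
eef_pos: [544.4, 193.1, 373.5]
tcp_rot: [2.265, 2.172, 0.011]
wrist_force: [0.9, 0.1, -1.2]
finger_gap: 40.0
finger_force: 15.0
```

Request:
move_arm(
  commands=[-0.014, -0.037, 0, 0, 0, 2, 0.034, -0.014, -0.037, 0, 0, 0, 2, 0.034, -0.012, -0.032, 0, 0, 0, 1, 0.034, -0.006, -0.016, 0, 0, 0, 0, 0.034, -0.002, -0.0035, 0, 0, 0, 0, 0.034],
)

```text
time_s: 9.47
eef_pos: [494.5, 63.7, 369.1]
tcp_rot: [-2.175, -2.266, 0.001]
wrist_force: [0.2, 0.6, -1.8]
finger_gap: 40.1
finger_force: 14.9
```

Request:
move_arm(
  commands=[0, 0, 0, 0, 0, 0, 0.034, 0, 0, 0, 0, 0, 0, 0.034, 0, 0, 0, 0, 0, 0, 0.034],
)

```text
time_s: 9.72
eef_pos: [495.8, 66.7, 369.0]
tcp_rot: [-2.172, -2.27, -0.0]
wrist_force: [0.2, -0.6, -1.0]
finger_gap: 40.0
finger_force: 14.9
```

Run:
```python
from meas import *
s=bot.sense();print(s["eef_pos"],s["tcp_rot"],s["finger_gap"],s["wrist_force"])
p,d=read_camera("scene")
cv2.imwrite("pics/s4.png",cv2.resize(p[130:310,180:400,::-1],None,fx=3.3,fy=3.3,interpolation=cv2.INTER_CUBIC))
```

```text
[495.78591936  66.72428486 368.97565797] [-2.17192721e+00 -2.26985191e+00 -3.49690116e-04] 39.98887715045024 [ 0.15652263 -0.63844784 -0.99468443]
```

View pics/s4.png

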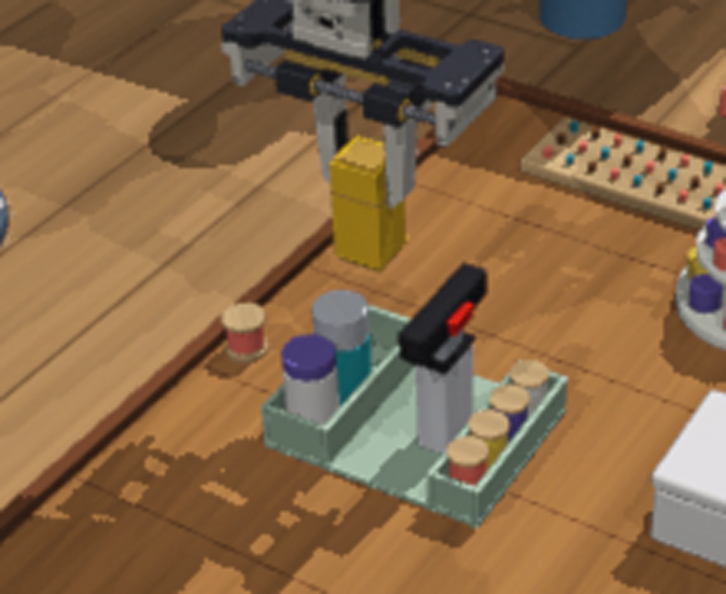

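The tin is upright at (367,205) over the free end, and the jar and canister are standing in place. I'll lower it in stages.

Request:
move_arm(
  commands=[-0.0003, -0.0006, -0.015, 0, 0, 0, 0.034, 0, 0, -0.022, 0, 0, 0, 0.034, 0, 0, -0.02, 0, 0, 0, 0.034, 0, 0, -0.01, 0, 0, 0, 0.034, 0, 0, 0, 0, 0, 0, 0.034],
)

```text
time_s: 10.18
eef_pos: [494.8, 65.8, 300.1]
tcp_rot: [-2.17, -2.268, 0.004]
wrist_force: [-1.5, 0.1, -1.1]
finger_gap: 40.2
finger_force: 14.9
```

Request:
move_arm(
  commands=[0, 0, -0.006, 0, 0, 0, 0.034, 0, 0, -0.006, 0, 0, 0, 0.034, 0, 0, -0.003, 0, 0, 0, 0.034, 0, 0, 0, 0, 0, 0, 0.034],
)

```text
time_s: 10.52
eef_pos: [495.1, 65.3, 286.9]
tcp_rot: [-2.173, -2.269, 0.0]
wrist_force: [-0.0, -0.1, -1.9]
finger_gap: 40.1
finger_force: 14.9
```

Request:
move_arm(
  commands=[0, 0, -0.008, 0, 0, 0, 0.034, 0, 0, -0.008, 0, 0, 0, 0.034, 0, 0, -0.005, 0, 0, 0, 0.034, 0, 0, -0.002, 0, 0, 0, 0.034, 0, 0, 0, 0, 0, 0, 0.034],
)

```text
time_s: 10.93
eef_pos: [495.0, 65.2, 263.3]
tcp_rot: [-2.172, -2.268, 0.001]
wrist_force: [0.1, 0.2, -1.4]
finger_gap: 39.6
finger_force: 14.9
```

Request:
move_arm(
  commands=[0, 0, -0.001, 0, 0, 0, 0.034, 0, 0, -0.001, 0, 0, 0, 0.034, 0, 0, 0, 0, 0, 0, 0.034, 0, 0, 0, 0, 0, 0, 0.034],
)

```text
time_s: 11.27
eef_pos: [495.2, 65.2, 262.2]
tcp_rot: [2.173, 2.269, 0.0]
wrist_force: [0.2, -0.2, -0.4]
finger_gap: 40.2
finger_force: 14.9
```

Request:
move_arm(
  commands=[0, 0, -0.001, 0, 0, 0, 0.034, 0, 0, -0.001, 0, 0, 0, 0.034, 0, 0, 0, 0, 0, 0, 0.034, 0, 0, 0, 0, 0, 0, 0.034],
)

```text
time_s: 11.6
eef_pos: [495.2, 65.2, 260.1]
tcp_rot: [2.173, 2.269, 0.0]
wrist_force: [1.7, -0.4, -0.4]
finger_gap: 39.9
finger_force: 15.0
```

Request:
move_arm(
  commands=[0, 0, -0.0006, 0, 0, 0, 0.034, 0, 0, 0, 0, 0, 0, 0.034, 0, 0, 0, 0, 0, 0, 0.034],
)

```text
time_s: 11.85
eef_pos: [495.4, 65.2, 260.0]
tcp_rot: [2.172, 2.269, 0.001]
wrist_force: [-0.5, -0.7, 5.2]
finger_gap: 39.9
finger_force: 15.0
```

Request:
move_arm(
  commands=[0, 0, 0, 0, 0, 0, 0.046, 0, 0, 0, 0, 0, 0, 0.053, 0, 0, 0, 0, 0, 0, 0.06, 0, 0, 0, 0, 0, 0, 0.06, 0, 0, 0.003, 0, 0, 0, 0.06],
)

```text
time_s: 12.27
eef_pos: [494.9, 65.2, 262.1]
tcp_rot: [-2.172, -2.268, 0.001]
wrist_force: [0.1, -0.7, 0.5]
finger_gap: 59.7
finger_force: 0.0
```

Request:
move_arm(
  commands=[0, 0, 0.015, 0, 0, 0, 0.06, 0, 0, 0.03, 0, 0, 0, 0.06, 0, 0, 0.036, 0, 0, 0, 0.06, 0, 0, 0.03, 0, 0, 0, 0.06, 0, 0.03, 0, 0, 0, 0, 0.06],
)

```text
time_s: 12.68
eef_pos: [496.2, 93.2, 379.2]
tcp_rot: [2.172, 2.261, 0.009]
wrist_force: [1.2, 0.1, 0.6]
finger_gap: 60.4
finger_force: 0.0
```

Request:
move_arm(
  commands=[0, 0.04, 0, 0, 0, 0, 0.06, 0, 0.04, 0, 0, 0, 0, 0.06, 0, 0.04, 0, 0, 0, 0, 0.06, 0, 0.02, 0, 0, 0, 0, 0.06, 0, 0, 0, 0, 0, 0, 0.06],
)

```text
time_s: 13.1
eef_pos: [494.6, 238.6, 373.5]
tcp_rot: [-2.169, -2.272, -0.001]
wrist_force: [-0.2, -0.6, 0.9]
finger_gap: 60.1
finger_force: 0.0
```

Run:
```python
from meas import *
s=bot.sense();print(s["eef_pos"],s["tcp_rot"],s["finger_gap"],s["wrist_force"])
p,d=read_camera("top");q0,_=read_camera("scene")
a=cv2.resize(p[205:325,250:370,::-1],(400,400),interpolation=cv2.INTER_CUBIC);b=cv2.resize(q0[190:310,240:360,::-1],(400,400),interpolation=cv2.INTER_CUBIC)
cv2.imwrite("pics/t5.png",np.hstack([a,b]))
P,H,S,V,sel,rect,reg=run(p,d);Z=P[...,2]
q=sel(reg(270,335,228,255)&(Z>125));print("bar",rect(q),len(q))
red=reg(270,335,225,255)&((H<6)|(H>174))&(S>150)&(V>100);v,u=np.where(red);print("red px",u.mean(),v.mean(),len(u),cast("top",(u.mean(),v.mean()),140),u.min(),u.max())
```

```text
[494.62655    238.58385133 373.50029304] [-2.16880908e+00 -2.27241334e+00 -1.08137689e-03] 60.113526368333 [-0.22034391 -0.63910064  0.87635757]
bar (array([588. ,  26.3]), array([28.6, 94.9]), 2.25) 632
red px 301.9318181818182 235.4318181818182 44 [598.65673204  26.38266273 140.        ] 296 308
```

View pics/t5.png

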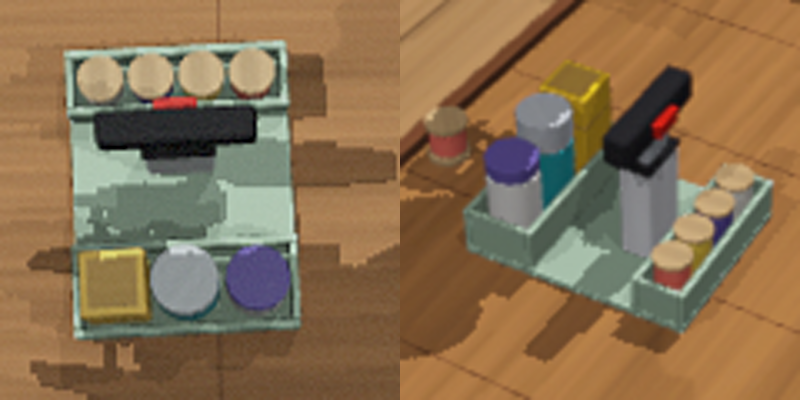

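Both views show the tin (113,285), jar (185,280) and canister (258,278) upright in a row in the bay. The handle bar is still retracted. I'll go over the handle.

Request:
move_arm(
  commands=[0.012, -0.028, 0, 0, 0, 0, 0.06, 0.016, -0.038, 0, 0, 0, 0, 0.06, 0.016, -0.038, 0, 0, 0, 0, 0.06, 0.016, -0.038, 0, 0, 0, 0, 0.06, 0.015, -0.035, 0, 0, 0, 0, 0.06],
)

```text
time_s: 13.62
eef_pos: [570.3, 54.7, 373.7]
tcp_rot: [2.174, 2.267, -0.0]
wrist_force: [0.9, 1.0, -0.2]
finger_gap: 60.1
finger_force: 0.0
```

Request:
move_arm(
  commands=[0.011, -0.025, 0, 0, 0, 0, 0.06, 0.004, -0.01, 0, 0, 0, 0, 0.06, 0, 0, 0, 0, 0, 0, 0.06, 0, 0, 0, 0, 0, 0, 0.06],
)

```text
time_s: 13.95
eef_pos: [584.7, 23.0, 373.3]
tcp_rot: [-2.174, -2.267, 0.0]
wrist_force: [0.2, -0.8, 1.1]
finger_gap: 59.9
finger_force: 0.0
```

Request:
move_arm(
  commands=[0, 0.003, -0.02, 0, 0, 0, 0.06, 0, 0, -0.025, 0, 0, 0, 0.06, 0, 0, -0.018, 0, 0, 0, 0.06, 0, 0, -0.008, 0, 0, 0, 0.06, 0, 0, -0.001, 0, 0, 0, 0.06],
)

```text
time_s: 14.37
eef_pos: [584.4, 27.5, 300.2]
tcp_rot: [-2.17, -2.269, 0.003]
wrist_force: [0.7, 0.0, 0.1]
finger_gap: 60.0
finger_force: 0.0
```

Request:
move_arm(
  commands=[0, 0, 0, 0, 0, 0, 0.045, 0, 0, 0, 0, 0, 0, 0.036, 0, 0, 0, 0, 0, 0, 0.03, 0, 0, 0, 0, 0, 0, 0.03],
)

```text
time_s: 14.7
eef_pos: [585.3, 26.3, 302.4]
tcp_rot: [2.172, 2.268, 0.002]
wrist_force: [-0.4, -0.6, 0.2]
finger_gap: 37.6
finger_force: 0.0
```

Request:
move_arm(
  commands=[0, 0, -0.001, 0, 0, 0, 0.026, 0, 0, 0, 0, 0, 0, 0.022, 0, 0, 0, 0, 0, 0, 0.016, 0, 0, 0, 0, 0, 0, 0.016, 0, 0, 0, 0, 0, 0, 0.016],
  newtons=30,
)

```text
time_s: 15.12
eef_pos: [585.2, 26.2, 300.9]
tcp_rot: [2.172, 2.269, 0.001]
wrist_force: [-0.2, 0.1, 4.7]
finger_gap: 22.0
finger_force: 30.0
```

Request:
move_arm(
  commands=[0, 0, 0, 0, 0, 0, 0.016, 0, 0, 0, 0, 0, 0, 0.016],
)

```text
time_s: 15.28
eef_pos: [585.2, 26.2, 301.0]
tcp_rot: [2.173, 2.269, 0.001]
wrist_force: [-0.7, -0.1, 7.3]
finger_gap: 21.8
finger_force: 30.0
```

Request:
move_arm(
  commands=[0, 0, 0.004, 0, 0, 0, 0.016, 0, 0, 0.007, 0, 0, 0, 0.016, 0, 0, 0.008, 0, 0, 0, 0.016, 0, 0, 0.008, 0, 0, 0, 0.016, 0, 0, 0.008, 0, 0, 0, 0.016],
)

```text
time_s: 15.7
eef_pos: [585.2, 26.2, 336.3]
tcp_rot: [2.173, 2.269, 0.0]
wrist_force: [4.8, -0.5, -4.0]
finger_gap: 21.9
finger_force: 30.0
```

Request:
move_arm(
  commands=[0, 0, 0.008, 0, 0, 0, 0.016, 0, 0, 0.008, 0, 0, 0, 0.016, 0, 0, 0.008, 0, 0, 0, 0.016, 0, 0, 0.008, 0, 0, 0, 0.016, 0, 0, 0.004, 0, 0, 0, 0.016],
)

```text
time_s: 16.12
eef_pos: [585.1, 26.2, 372.8]
tcp_rot: [2.172, 2.268, 0.001]
wrist_force: [4.7, -0.2, -1.8]
finger_gap: 21.6
finger_force: 30.0
```

Request:
move_arm(
  commands=[0, 0, 0.003, 0, 0, 0, 0.016, 0, 0, 0, 0, 0, 0, 0.016, 0, 0, 0, 0, 0, 0, 0.016],
)

```text
time_s: 16.37
eef_pos: [585.1, 26.2, 374.6]
tcp_rot: [2.173, 2.269, 0.001]
wrist_force: [5.1, 0.3, -0.9]
finger_gap: 21.7
finger_force: 30.0
```

Request:
move_arm(
  commands=[0, 0, 0.003, 0, 0, 0, 0.016, 0, 0, 0.002, 0, 0, 0, 0.016, 0, 0, 0.001, 0, 0, 0, 0.016, 0, 0, 0, 0, 0, 0, 0.016],
)

```text
time_s: 16.7
eef_pos: [585.2, 26.2, 380.3]
tcp_rot: [2.173, 2.269, 0.0]
wrist_force: [5.1, 0.0, -1.2]
finger_gap: 21.9
finger_force: 30.0
```

Request:
move_arm(
  commands=[0, 0, 0.001, 0, 0, 0, 0.016, 0, 0, 0, 0, 0, 0, 0.016, 0, 0, 0, 0, 0, 0, 0.016],
)

```text
time_s: 16.95
eef_pos: [585.2, 26.2, 381.0]
tcp_rot: [2.173, 2.269, 0.0]
wrist_force: [6.1, 0.2, -2.0]
finger_gap: 22.1
finger_force: 30.0
```

Request:
move_arm(
  commands=[0, 0, 0.001, 0, 0, 0, 0.016, 0, 0, 0, 0, 0, 0, 0.016, 0, 0, 0, 0, 0, 0, 0.016],
)

```text
time_s: 17.2
eef_pos: [585.3, 26.2, 381.1]
tcp_rot: [-2.173, -2.269, 0.0]
wrist_force: [9.9, -0.2, -11.6]
finger_gap: 21.4
finger_force: 30.0
```

The TCP stopped rising and the pull grew to about 12 N, so this is the hard stop. I'll confirm with a picture.

Run:
```python
from h import *
p,d=read_camera("scene")
cv2.imwrite("pics/s6.png",cv2.resize(p[110:310,200:400,::-1],(600,600),interpolation=cv2.INTER_CUBIC))
s=bot.sense();print(s["eef_pos"],s["finger_gap"],s["finger_force"],s["wrist_force"])
```

```text
[585.28231216  26.20960179 381.03451791] 21.758207314113683 29.998402073979378 [  9.61440789  -0.69657114 -11.25530789]
```

View pics/s6.png

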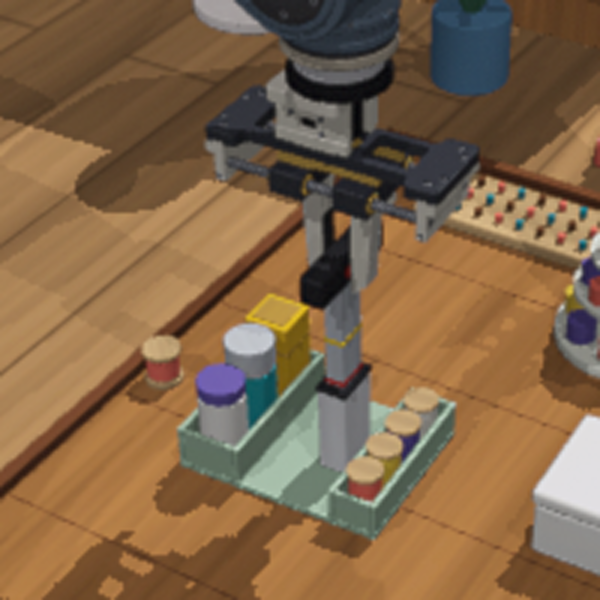

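The handle is fully up: the yellow band is at (343,337) and the red band is out at (345,378). The canister, jar and tin stand upright in the bay. I'm handing the job in.

```bash
python3 -c "
from bench import bot
print(bot.sign_off())"
```

```text
the job is handed in; nothing more can be done
None
```

The jar and tin stand upright beside the canister, and the arm is holding the handle at its second stop with the release squeezed; the job was handed in at about 17 s.

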